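Slide the loupe carriage of a fly tray to its red stop

ROBOT

A 6-joint arm with a two-finger parallel gripper is mounted at the origin on the work surface. World frame = base frame: x ahead of the robot, y to its left, z up, the work surface at z = 0. Lengths are in mm, angles in rad, forces in N, time in s.
With the tool pointing down it reaches from about 400 to 925 mm from the base axis. Payload 12.5 kg.
Tool frame: the origin (TCP) lies at the centre of the arm's flange, where the gripper is bolted on; the fingertips stand 190 mm ahead of it and the grasp point (between the pads) lies 171 mm ahead of it; z points along the fingers, y is the line along which they close (so a half turn about z gives the same grasp; the last joint's range is limited). The gripper opens to 95 mm and grips with 3 to 60 N. Pads are 20 mm wide; open, the fingers measure 119 mm over their backs; the gripper's body (75 mm by 180 mm) begins 59 mm behind the grasp point.
Start: joints at [-1.265, 0.491, 1.559, -0, 1.092, -0.106], TCP at [250.181, -572.743, 404.761] pointing down, gripper open.
Joint ranges: [-3.1, 3.1], [-0.84, 2.19], [0.05, 2.79], [-1.13, 4.28], [0.06, 2.93], [-2.69, 2.69]. Speed limits (rad/s): [2.22, 2.22, 2.79, 3.14, 3.14, 3.14].

INTERFACE

Orientations are given as [roll, pitch, yaw] about the fixed x, y, z axes, in that order (R = Rz(yaw) Ry(pitch) Rx(roll)).
In Python, from cell import env, read_camera, search_frame, cut_out gives the robot as it stands. The module is installed in compiled form; this text tells all that it offers.
- The arm moves only by the tool move_arm, never from a script. Its argument "commands" is a list of rows, each a list of 3 entries, a list of its own where there are three numbers: the shift along the world's x, y, z normalised to -1 to 1, where 1 is 0.03 m, then the turn about the world's z normalised to -1 to 1, where 1 is 0.08 rad, then the opening, from -1 (shut) to 1 (fully open), so that 0 is half open. A call has 1 to 20 rows; each row shifts and turns the commanded pose from where the row before left it; what a row does not reach is not made up. A row lasts 1/12 s, in which the tool goes at most 41.7 mm and 7.16 degrees, less where a joint would pass 70% of its speed; a pose out of reach is approached as far as the arm can. A call with a number of a shift or a turn outside -1 to 1 is refused whole. A call with a gripper value outside its range is refused whole. The fingers move at their own pace and stop on an object; the grip force is fixed at half the most. Time passes only in rows, so rows that do not move let the fingers close. It gives the time, the measured TCP pose, the force, the opening and the grip force at its end, in the units of the state.
- env.state(): the state, without advancing time (a new reading comes with each control period).
- read_camera(name): name is "side" or "top" or "wrist"; returns a dict with "image" (420x560x3 uint8, red, green, blue), "fx", "fy", "cx", "cy" (pixels), "rvec" (rotation vector, rad) and "tvec" (3), from world to camera coordinates, as OpenCV has them. Camera axes: x right, y down, z forward; pixel columns grow to the right and rows downward; lengths in mm; the calibration is good to about 2 mm. A picture is of the moment at which its call begins. There is no depth.
- env.job_done(): hands the job in; it is judged then, once.
Trained networks look in a picture, given as the dict that the camera call returned (one of the last four; its "shot" number tells which), for a name from the list of things; names that differ only in an ending like _2 or _b are one class to them, and where a whole thing is asked for, a point or a joint stands for the part that bears it (a point fixed in the world has none). Each returns a list of dicts, best first, with "confidence" (0 to 1); they miss things now and then, are a little off and sometimes report something else, mostly with a low value. They report only what shows in the picture. A call takes as long as a camera call.
- search_frame(thing, picture): "at" ([column, row] in pixels, amid what is visible of it).
- cut_out(thing, picture): "region" (420x560 bool, what is visible of it) and "at" ([column, row] in pixels, amid what is visible of it).
The state is a dict: "t": time; "joints": joint angles; "qvel": joint speeds; "tau": joint torques, N m; "eef_pos": TCP position; "tcp_rot": TCP orientation; "ft_force": force on the tool from outside, world axes, zero at the start; "moment": the same for the moment, N m; "opening": opening from 0.0 (shut) to 1.0 (fully open); "grip_force": force on a finger pad.
Only numpy, scipy, OpenCV 4.12 (cv2) and the standard library are available. Lean on these libraries where they do the work, as an engineer would, in place of code of your own. Each camera call takes 0.05 s, during which the arm holds its last target. There are 200 camera calls.

TASK

On the compartment tray, bring the loupe carriage up against the red stop bar: press down the yellow pad in the carriage's middle with a fingertip to free its brake, keep it down while you push the carriage all the way to the red bar, then let the pad come up so the carriage locks there. Do not force the carriage along while the pad is up, and leave the reel, the bottle and the spool where they stand.

Things in the scene. Friction and masses are not known exactly. Their poses are not given: they have to be found in the camera images.
- tray: shallow wooden tray of small compartments holding fishing flies, fixed to the table (all sizes here in mm); 190 (x) by 380 (y) by 46 high, walls 10 thick. Origin: centre of its underside. Its own y axis runs along its long side: the carriage slides along it. The tray's place and yaw vary.
- carriage_mid (a point): centre of the carriage in plan, at its black frame's rim, 68 above the table; axes as the tray's. The carriage is a bridge across the tray, 184 (x) by 92 (y): two aluminium wings 12 thick with a round lens each (up to 20 high) and between them a black frame 72 (x) by 92 (y) by 22 high round an open well 60 (x) by 48 (y). It cannot be lifted or turned.
- pad_top (a point): centre of the yellow pad's upper face. The pad fills the floor of the well in the carriage; when up it lies 12 below the frame's rim, 56 above the table. It goes straight down against a spring and travels with the carriage. The well's walls across the sliding direction are 22 thick, its side walls 6.
- carriage (a joint): how far the carriage has slid along the tray's +y from the tray's middle, m; starts within 0.025 of 0 and runs between the two bars. With the pad up a brake holds it against about 10 N; with the pad down it slides against about 2 N. A fingertip moved sideways with the pad down drags it by friction or by the well's wall. It locks where the pad is let up.
- pad (a joint): how far the yellow pad is pressed down, m: 0 up (braked), 0.007 fully down. It starts to give at about 8 N and takes about 9.5 N fully down; the brake is off from 0.001 on
- red_stop: red bar fixed across the tray's side walls, 190 (tray x) by 12 (tray y) by 14 high, a small brass screw on each end. Origin: centre of its underside, 46 above the table; axes as the tray's. It lies near one end of the tray, 130 to 160 from the tray's middle; which end varies. It does not move. With the carriage against it their centres are 52 apart.
- white_stop: the same bar in white near the tray's other end; not the one to use
- reel: fly reel lying flat, loose: dark discs 76 across, 30 high, orange core, a small wooden knob on top up to 44 high. Origin: centre of its underside. Beside the tray's long side at -x. Leave it alone.
- bottle: small upright amber bottle, loose, 34 across, 85 high, black cap. Origin: centre of its underside. Beside the tray's long side at +x. Leave it alone.
- spool: blue line spool lying flat, loose, 50 across, 16 high. Origin: centre of its underside. Beside the tray's long side at +x. Leave it alone.

How it is judged (in metres and radians):
On the way, in this order (a step that is already met when the one before it is completed fails the run):
1. the yellow pad is pressed down while the carriage is still clear of the red bar (value of joint pad above 0.0015 m and horizontal distance between carriage_mid and red_stop above 0.065 m), for 0.1 s.
2. with the pad still down, the carriage comes up against the red bar (value of joint pad above 0.001 m and horizontal distance between carriage_mid and red_stop below 0.0555 m), for 0.1 s.
At the end, for the whole second after the job is handed in: the carriage rests against the red bar (gap under 3.5 mm), the pad is up so that the brake holds, and the reel, bottle and spool are within 15 mm of where they stood (horizontal distance between carriage_mid and red_stop below 0.0555 m and value of joint pad below 0.0008 m and velocity of joint carriage between -0.005 and 0.005 m/s and distance of each of reel, bottle, spool from where it was at the start of the episode below 0.015 m); the robot touches nothing.
It fails at once if with the pad up, the carriage is forced along (over 15 mm/s, and over 6 mm from where it started) (value of joint pad below 0.0004 m and (velocity of joint carriage above 0.015 m/s or velocity of joint carriage below -0.015 m/s) and distance of carriage_mid from where it was at the start of the episode above 0.006 m).
It fails at once if the reel, the bottle or the spool is moved, lifted or knocked by more than 15 mm (distance of any of reel, bottle, spool from where it was at the start of the episode above 0.015 m).
It fails at once if the bottle is knocked over (angle between bottle's own z axis and vertical above 0.5 rad).
It also fails if it takes over 35 s, if anything falls off the work surface, if the arm or the gripper's body presses on something with over 40 N, if the wrist force passes 120 N, or if a joint passes its speed limit or range.

## Working session

There is one attempt and no reset: what is moved stays moved. The work goes in short steps, Python scripts to look and compute and a tool call to move; the robot and the scene stay as the last step left them, time stands still between calls to the robot, and variables do not carry over. Pictures are saved under pics/ and viewed, at most 10 in all, crops included, and the job is handed in when it is done.

Besides the shell and the picture viewer there is one more tool, called after "Call:" as a command line: name --argument value ..., lists and objects as JSON in quotes. move_arm: Moves the arm, as the interface text tells. Its arguments: {"type":"object","properties":{"commands":{"type":"array","items":{"type":"array"}}},"required":["commands"]}

```bash
mkdir -p pics
cat > h.py <<'E'
import numpy as np, cv2
from cell import env, read_camera, search_frame, cut_out
def ray(p,uv,z):
    R=cv2.Rodrigues(np.array(p["rvec"],float))[0]; t=np.array(p["tvec"],float).ravel()
    d=R.T@np.array([(uv[0]-p["cx"])/p["fx"],(uv[1]-p["cy"])/p["fy"],1]); c=-R.T@t
    return (c+d*(z-c[2])/d[2]).round(1)
def save(p,n): cv2.imwrite(f"pics/{n}.png",p["image"][:,:,::-1])
E
python3 - <<'E'
from h import *
s=env.state(); print(s)
Z=dict(carriage_mid=68,pad_top=56,red_stop=60,white_stop=60,reel=30,bottle=85,spool=16,tray=46)
for n in("top","side"):
    p=read_camera(n); save(p,n+"0")
    for k,z in Z.items():
        r=search_frame(k,p)
        print(n,k,[(np.round(q["at"]),round(q["confidence"],2),ray(p,q["at"],z)) for q in r[:2]])
    for k in("red_stop","white_stop","pad_top"):
        r=cut_out(k,p)
        if r:
            m=r[0]["region"].astype(np.uint8); c=cv2.minAreaRect(cv2.findNonZero(m))
            print(k,[ray(p,x,Z[k]) for x in cv2.boxPoints(c)],ray(p,c[0],Z[k]))
E
```

```text
{'t': 0.0, 'joints': array([-1.26460576e+00,  4.91525728e-01,  1.55945329e+00, -1.06535108e-05,
        1.09172319e+00, -1.05593453e-01]), 'qvel': array([-0.00143777,  0.00051505,  0.00125482, -0.00049669, -0.00021541,
       -0.0004988 ]), 'tau': array([-2.56395062e-03, -6.12649870e+01, -2.58188206e+01,  6.90545049e-02,
        4.79899545e-02, -1.33376898e-04]), 'eef_pos': array([ 250.1638204 , -572.70336258,  404.18133529]), 'tcp_rot': array([-3.14048828e+00, -1.07547927e-04,  4.11788879e-01]), 'ft_force': array([-0.47501379,  0.05106748,  0.07507092]), 'moment': array([0.0197436 , 0.01654525, 0.03470611]), 'grip_force': 0.0, 'opening': 1.0027719981181016}
top carriage_mid [(array([345., 250.]), 0.75, array([514.2, -80.7,  68. ]))]
top pad_top [(array([345., 245.]), 0.74, array([523. , -81.5,  56. ]))]
top red_stop [(array([254., 259.]), 0.93, array([501.5,  76.9,  60. ])), (array([346., 250.]), 0.31, array([514.5, -83.1,  60. ]))]
top white_stop [(array([420., 241.]), 0.7, array([ 529.6, -210.9,   60. ]))]
top reel [(array([355., 346.]), 0.63, array([346.7, -99.4,  30. ]))]
top bo
[... 1187 characters left out ...]
), 0.79, array([ 348.3, -119.7,   30. ])), (array([270., 338.]), 0.71, array([ 528.1, -208.1,   30. ]))]
side bottle [(array([327., 225.]), 0.6, array([646.8, -59.6,  85. ]))]
side spool [(array([360., 268.]), 0.81, array([ 698.2, -104.5,   16. ]))]
side tray [(array([256., 290.]), 0.77, array([ 519.7, -136.6,   46. ])), (array([328., 225.]), 0.61, array([662.5, -26. ,  46. ]))]
white_stop [array([ 437.9, -219.7,   60. ]), array([ 629.6, -194.1,   60. ]), array([ 628.9, -217.8,   60. ]), array([ 442.6, -240.9,   60. ])] [ 531.  -218.8   60. ]
pad_top [array([486.5, -66.8,  56. ]), array([542.2, -53.3,  56. ]), array([546.2, -94.9,  56. ]), array([ 492.9, -106.8,   56. ])] [516.7 -81.   56. ]
```

View pics/top0.png

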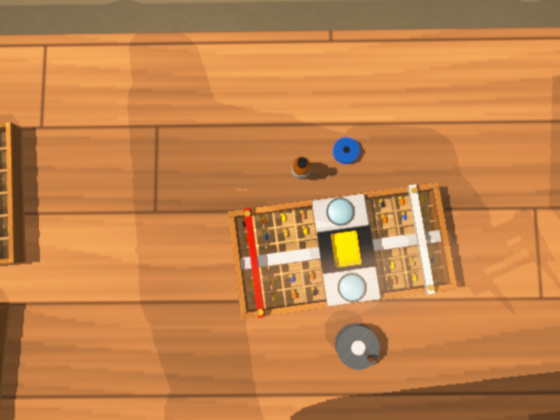

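View pics/side0.png

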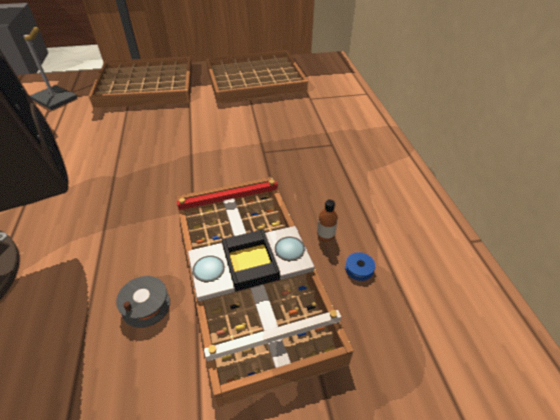

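The pictures show the red bar on the far +y end: top view about (254,260), side view about (228,194). The pad is at (346,249) in the top view, and the white bar is at the other end. Reel, bottle and spool are clear of the path. Tray yaw is about 0.13, the pad is near (518,-82) and the red bar near (498,76). I'm going above the pad with the fingers shut.

Call:
move_arm --commands '[[[0.496,0.909,0],-0.197,-1],[[0.496,0.909,0],-0.197,-1],[[0.496,0.909,0],-0.197,-1],[[0.496,0.909,0],-0.197,-1],[[0.496,0.909,0],-0.197,-1],[[0.496,0.909,0],-0.197,-1],[[0.496,0.909,0],-0.197,-1],[[0.496,0.909,0],-0.197,-1],[[0.496,0.909,0],-0.197,-1],[[0.496,0.909,0],-0.197,-1],[[0.496,0.909,0],-0.197,-1],[[0.496,0.909,0],-0.197,-1],[[0.496,0.909,0],-0.197,-1],[[0.496,0.909,0],-0.197,-1],[[0.496,0.909,0],-0.197,-1],[[0.496,0.909,0],-0.197,-1],[[0.496,0.909,0],-0.197,-1],[[0.496,0.909,0],-0.197,-1]]'

```text
t: 2.7
eef_pos: [518.5, -80.3, 404.9]
tcp_rot: [3.141, -0.0, 0.127]
ft_force: [0.6, 0.0, -0.8]
opening: 0.006
grip_force: 0.0
```

Call:
move_arm --commands '[[[0,0,-0.8],0,-1],[[0,0,-0.8],0,-1],[[0,0,-0.8],0,-1],[[0,0,-0.4],0,-1],[[0,0,0],0,-1],[[0,0,0],0,-1]]'

```text
t: 3.2
eef_pos: [518.2, -81.9, 320.7]
tcp_rot: [-3.141, 0.001, 0.128]
ft_force: [0.1, 0.5, 0.6]
opening: 0.007
grip_force: 0.0
```

Run:
```python
from h import *
s=env.state(); print(s["t"],s["eef_pos"],s["tcp_rot"],s["ft_force"],s["opening"])
p=read_camera("wrist"); save(p,"w1")
for k,z in dict(pad_top=56,red_stop=60,white_stop=60).items():
    for r in cut_out(k,p)[:1]:
        c=cv2.minAreaRect(cv2.findNonZero(r["region"].astype(np.uint8)))
        print(k,r["confidence"],r["at"],ray(p,r["at"],z),ray(p,c[0],z),[ray(p,x,z)[:2] for x in cv2.boxPoints(c)])
```

```text
3.2 [518.19661078 -81.90621187 320.70867627] [-3.14133844e+00  8.06646845e-04  1.28146801e-01] [0.08542086 0.51811542 0.60249102] 0.007485969960836445
pad_top 0.74 [288.0, 214.0] [520.5 -84.5  56. ] [516.9 -83.2  56. ] [array([541.4, -56.8]), array([ 547.3, -102.4]), array([ 490.9, -111.1]), array([484.7, -62.8])]
red_stop 0.73 [59.2, 188.0] [520.   76.8  60. ] [505.9  75.   60. ] [array([587.8,  97.3]), array([594. ,  76.8]), array([406.2,  47.9]), array([397.7,  72.8])]
white_stop 0.93 [472.4, 188.0] [ 556.8 -209.5   60. ] [ 542.8 -211.9   60. ] [array([ 438.9, -213. ]), array([ 628.2, -190.3]), array([ 628.2, -210.9]), array([ 438.2, -238.3])]
```

View pics/w1.png

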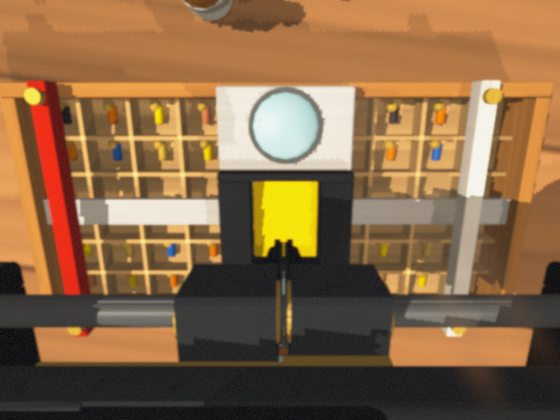

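The wrist view shows the pad at (288,214) and the fingertips in line with it. It gives the pad centre as about (517,-83), which agrees with the other views. I'm descending.

Call:
move_arm --commands '[[[0,-0.03,-0.7],0,-1],[[0,0,-0.7],0,-1],[[0,0,-0.5],0,-1],[[0,0,-0.25],0,-1],[[0,0,0],0,-1],[[0,0,0],0,-1]]'

```text
t: 3.9
eef_pos: [518.3, -82.8, 256.8]
tcp_rot: [3.141, -0.0, 0.128]
ft_force: [1.1, 0.2, -0.0]
opening: 0.003
grip_force: 0.0
```

Call:
move_arm --commands '[[[0,0,-0.1],0,-1],[[0,0,-0.1],0,-1],[[0,0,-0.1],0,-1],[[0,0,-0.1],0,-1],[[0,0,-0.1],0,-1],[[0,0,0],0,-1],[[0,0,0],0,-1]]'

```text
t: 4.48
eef_pos: [518.1, -82.8, 241.7]
tcp_rot: [3.141, -0.001, 0.128]
ft_force: [-0.7, 0.6, 8.4]
opening: 0.006
grip_force: 4.3
```

Call:
move_arm --commands '[[[0,0,-0.07],0,-1],[[0,0,0],0,-1],[[0,0,0],0,-1]]'

```text
t: 4.73
eef_pos: [518.1, -82.8, 239.7]
tcp_rot: [3.141, -0.001, 0.128]
ft_force: [-1.7, 1.2, 7.9]
opening: 0.006
grip_force: 4.5
```

The pad is about 6 mm down. I'm pushing toward the red bar along (-0.13, 0.99).

Call:
move_arm --commands '[[[-0.013,0.1,0],0,-1],[[-0.026,0.2,0],0,-1],[[-0.026,0.2,0],0,-1],[[-0.026,0.2,0],0,-1],[[-0.026,0.2,0],0,-1],[[-0.026,0.2,0],0,-1],[[-0.026,0.2,0],0,-1],[[-0.026,0.2,0],0,-1],[[-0.026,0.2,0],0,-1],[[-0.026,0.2,0],0,-1],[[-0.026,0.2,0],0,-1],[[-0.026,0.2,0],0,-1],[[-0.026,0.2,0],0,-1],[[-0.026,0.2,0],0,-1],[[-0.026,0.2,0],0,-1],[[0,0,0],0,-1],[[0,0,0],0,-1]]'

```text
t: 6.15
eef_pos: [506.8, 4.6, 239.7]
tcp_rot: [3.141, -0.001, 0.129]
ft_force: [-1.3, 1.4, 8.6]
opening: 0.002
grip_force: 4.5
```

Run:
```python
from h import *
s=env.state(); print(s["t"],s["eef_pos"],s["ft_force"])
p=read_camera("side"); save(p,"s2")
```

```text
6.15 [506.77943227   4.58045505 239.74798479] [-1.33920241  1.44523606  8.61671873]
```

View pics/s2.png

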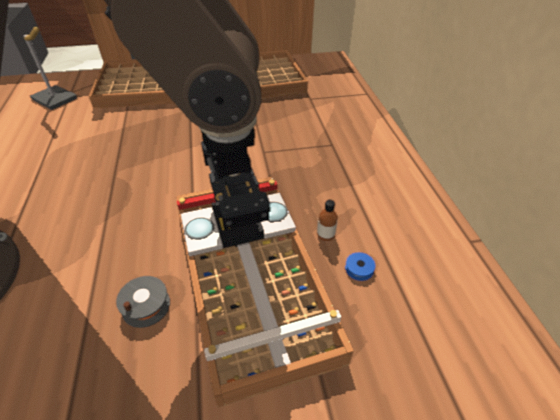

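The carriage is travelling with the fingertip: the lenses are now at (198,228) and (275,212), close to the red bar. I'll keep going in smaller steps and watch the force.

Call:
move_arm --commands '[[[-0.013,0.1,0],0,-1],[[-0.013,0.1,0],0,-1],[[-0.013,0.1,0],0,-1],[[-0.013,0.1,0],0,-1],[[-0.013,0.1,0],0,-1],[[-0.013,0.1,0],0,-1],[[0,0,0],0,-1]]'

```text
t: 6.78
eef_pos: [504.4, 22.5, 239.7]
tcp_rot: [3.141, -0.001, 0.128]
ft_force: [-1.7, 0.5, 8.8]
opening: 0.003
grip_force: 4.5
```

Call:
move_arm --commands '[[[-0.013,0.1,0],0,-1],[[-0.013,0.1,0],0,-1],[[0,0,0],0,-1]]'

```text
t: 7.03
eef_pos: [503.8, 28.3, 239.8]
tcp_rot: [3.141, -0.002, 0.129]
ft_force: [-0.5, -1.5, 8.9]
opening: 0.002
grip_force: 4.5
```

Call:
move_arm --commands '[[[-0.013,0.1,0],0,-1],[[-0.013,0.1,0],0,-1],[[0,0,0],0,-1]]'

```text
t: 7.28
eef_pos: [503.2, 34.2, 239.9]
tcp_rot: [3.141, -0.002, 0.128]
ft_force: [0.0, -2.1, 8.9]
opening: 0.004
grip_force: 4.4
```

Call:
move_arm --commands '[[[-0.013,0.1,0],0,-1],[[0,0,0],0,-1]]'

```text
t: 7.45
eef_pos: [502.9, 37.1, 239.9]
tcp_rot: [3.141, -0.002, 0.128]
ft_force: [0.2, -2.3, 8.2]
opening: 0.008
grip_force: 4.4
```

Run:
```python
from h import *
s=env.state(); print(s["t"],s["eef_pos"],s["ft_force"])
p=read_camera("side"); im=p["image"][160:270,160:310,::-1]
cv2.imwrite("pics/s3.png",cv2.resize(im,None,fx=5,fy=5,interpolation=2))
```

```text
7.45 [502.85152015  37.10414992 239.89165271] [ 0.23410826 -2.27634804  8.2351815 ]
```

View pics/s3.png

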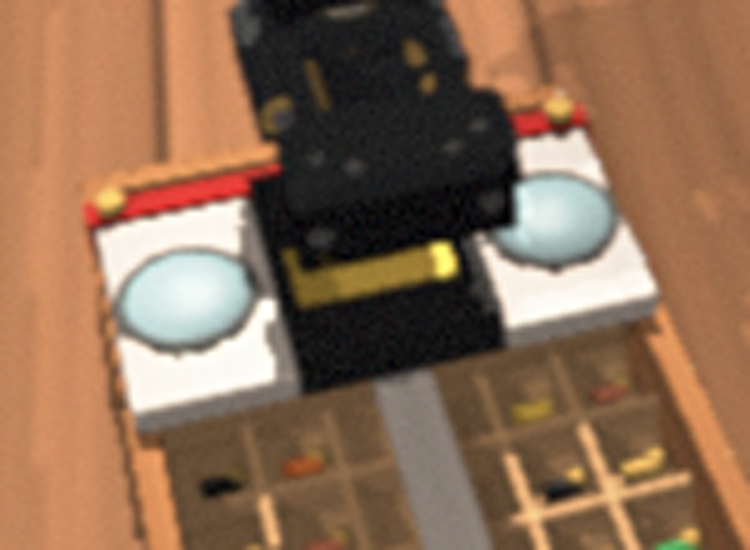

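The wings touch the red bar with no gap visible, and the fingertip has slid forward in the well. A little further to the wall will confirm it.

Call:
move_arm --commands '[[[-0.009,0.07,0],0,-1],[[0,0,0],0,-1]]'

```text
t: 7.67
eef_pos: [502.6, 39.1, 239.9]
tcp_rot: [3.141, -0.002, 0.128]
ft_force: [0.3, -3.2, 9.3]
opening: 0.003
grip_force: 4.4
```

Call:
move_arm --commands '[[[-0.009,0.07,0],0,-1],[[0,0,0],0,-1]]'

```text
t: 7.83
eef_pos: [502.4, 41.2, 239.9]
tcp_rot: [3.141, -0.002, 0.128]
ft_force: [0.4, -3.4, 9.8]
opening: 0.005
grip_force: 4.4
```

Call:
move_arm --commands '[[[-0.009,0.07,0],0,-1],[[-0.009,0.07,0],0,-1],[[0,0,0],0,-1]]'

```text
t: 8.08
eef_pos: [502.2, 42.7, 239.9]
tcp_rot: [3.136, -0.003, 0.13]
ft_force: [0.7, -43.6, 8.5]
opening: 0.003
grip_force: 26.1
```

The force jumped to 43 N, so the carriage is firm against the bar. I'll take out most of that push without dragging it back, then lift straight up.

Call:
move_arm --commands '[[[0.008,-0.06,0],0,-1],[[0,0,0],0,-1]]'

```text
t: 8.25
eef_pos: [502.3, 42.0, 239.9]
tcp_rot: [3.139, -0.002, 0.128]
ft_force: [1.1, -21.8, 7.6]
opening: 0.004
grip_force: 14.5
```

Call:
move_arm --commands '[[[0.005,-0.035,0],0,-1],[[0,0,0],0,-1]]'

```text
t: 8.42
eef_pos: [502.3, 41.7, 239.9]
tcp_rot: [3.14, -0.002, 0.128]
ft_force: [1.4, -12.4, 8.6]
opening: 0.01
grip_force: 11.0
```

Call:
move_arm --commands '[[[0.003,-0.02,0],0,-1],[[0,0,0.1],0,-1],[[0,0,0.1],0,-1],[[0,0,0.1],0,-1],[[0,0,0.1],0,-1],[[0,0,0.3],0,-1],[[0,0,0.7],0,-1],[[0,0,1],0,-1],[[0,0,1],0,-1],[[0,0,1],0,-1],[[0,0,1],0,-1],[[0,0,0],0,-1],[[0,0,0],0,-1],[[0,0,0],0,-1]]'

```text
t: 9.58
eef_pos: [501.4, 42.3, 400.9]
tcp_rot: [-3.142, 0.001, 0.128]
ft_force: [0.0, -0.2, 0.5]
opening: 0.006
grip_force: 0.0
```

Run:
```python
from h import *
s=env.state(); print(s["t"],s["eef_pos"],s["ft_force"])
p=read_camera("side"); im=p["image"][160:320,100:370,::-1]
cv2.imwrite("pics/s4.png",cv2.resize(im,None,fx=2.9,fy=2.9,interpolation=2))
```

```text
9.5833 [501.43531319  42.25032836 400.90638657] [ 0.01105012 -0.17165408  0.5213218 ]
```

View pics/s4.png

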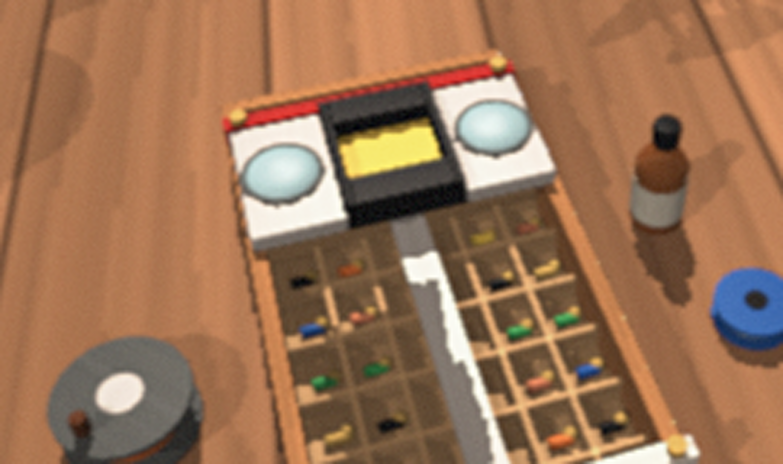

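The carriage sits flush against the red bar and the pad is up, at (390,148) in the crop. The reel, bottle and spool are where they were, and the arm is clear.

```bash
python3 -c "
from cell import env; print(env.job_done())"
```

```text
the job is handed in; nothing more can be done
None
```

The carriage is against the red bar with the pad up and the brake holding it; the reel, bottle and spool look unmoved in the last picture, and the job is handed in, though the call returned no verdict.

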